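# Chuck a paper-drill bit in the sharpening fixture

### The arm

A 6-joint arm with a two-finger parallel gripper is mounted at the origin on a cart in front of the work surface, level with it; the furniture and walls round the work are solid. World frame = base frame: x ahead of the robot, y to its left, z up, the work surface at z = 0. Lengths are in mm, angles in rad, forces in N, time in s.
With the tool pointing down it reaches from about 275 to 825 mm from the base axis. Payload 5.2 kg.
Tool frame: the origin (TCP) lies at the very end of the fingers, on their centre line; the grasp point (between the pads) lies 19 mm behind it; z points along the fingers, x is the direction in which the jaws open and shut, and the axes are right-handed (so a half turn about z gives the same grasp; the last joint's range is limited). The gripper opens to 93 mm and grips with 3 to 60 N. Pads are 15 mm wide; open, the fingers measure 128 mm over their backs; the gripper's body (75 mm by 188 mm) begins 65 mm behind the grasp point.
Start: joints at [-1.433, 0.259, 1.535, -0, 1.348, -0.203], TCP at [183.854, -518.366, 218.653] pointing down, gripper open.
Joint ranges: [-3.14, 3.14], [-0.91, 2.08], [0.19, 2.58], [-1.22, 4.36], [0.22, 2.71], [-3.12, 3.12]. Speed limits (rad/s): [2.57, 2.57, 3.14, 3.14, 3.14, 3.14].

### API

Orientations are given as a 3x3 rotation matrix whose columns are the frame's x, y, z axes.
In Python, from rig import env, snapshot, camera_params, ticket gives the robot as it stands.
- The arm moves only by the tool move_arm, never from a script. Its argument "moves" is a list of rows, each a list of 7 numbers: the shift along the world's x, y, z in m, then the turn, a rotation vector about the world's x, y, z in rad, then the opening, from 0 (shut) to 1 (fully open). In form: [[tx, ty, tz, ax, ay, az, claw], ...]. A call has 1 to 20 rows; each row shifts and turns the pose as measured when the row begins; what a row does not reach is not made up. A row lasts 1/12 s, in which the tool goes at most 41.7 mm and 7.16 degrees, less where a joint would pass 70% of its speed; a pose out of reach is approached as far as the arm can. A call with a gripper value outside its range is refused whole. The fingers move at their own pace and stop on an object; "squeeze" is the grip in N (left out, the last holds). Time passes only in rows, so rows that do not move let the fingers close. It gives the time, the measured TCP pose, the force and the opening at its end, in the units of the state.
- env.get_obs(): the state, without advancing time (a new reading comes with each control period).
- snapshot(name): name is "scene" or "top" or "wrist"; returns (picture, depth): 480x640x3 uint8, blue, green, red; 480x640 float32, mm along the optical axis (not along the pixel's ray), 0 where there is no reading.
- camera_params(name): a dict with "fx", "fy", "cx", "cy" (pixels), "k1" (the pictures are not rectified: a ray, as slopes to the right and down, at radius r is drawn at 1 + k1 r^2 times it, then the intrinsics apply), "extrinsics" (4x4, takes a point from camera to world coordinates). Camera axes: x right, y down, z forward; pixel columns grow to the right and rows downward; lengths in mm; the calibration is good to about 2 mm. A picture is of the moment at which its call begins: read the wrist's pose just before it. camera_params takes no time and is no camera call; for the wrist camera it gives the pose at the moment of the call.
- ticket.sign_off(): hands the job in, once; it reports no verdict.
The state is a dict: "clock": time; "joints": joint angles; "joint_vel": joint speeds; "effort": joint torques, N m; "position": TCP position; "orientation": TCP orientation; "ft_force": force on the tool from outside, world axes, zero at the start; "ft_torque": the same for the moment, N m; "finger_gap": finger opening in mm.
Only numpy, scipy, OpenCV 4.12 (cv2) and the standard library are available. Lean on these libraries where they do the work, as an engineer would, in place of code of your own. Each camera call takes 0.05 s, during which the arm holds its last target. There are 200 camera calls.

### The job

Take the drill bit with the short, stout head out of the wooden rack and set it, shank first, into the collet of the leaning sharpening fixture until its collar sits on the hexagonal nut. Then turn the nut clockwise, seen from the side the bit goes in, until it stops, so that the collet grips the bit. Leave the slim bit in the rack and do not shove the other things on the table about.

Things in the scene. Friction and masses are not known exactly. Their poses are not given: they have to be found in the camera images.
- stout_bit_head (a point): Centre of the head of the wanted bit, a steel drill bit standing upright in the rack. Head: dark cylinder 14 mm in diameter, 22 mm long, this point half-way up it on the axis; z runs from shank to head, up at the start. Under the head a collar 20 mm in diameter, 4 mm thick, then the shank (see stout_bit_seat). Round, so roll does not matter. 80 g.
- stout_bit_seat (a point): Centre of the underside of the wanted bit's collar, 15 mm below stout_bit_head; same axes. The shank runs from here along -z: 12 mm in diameter, 50 mm long, its last 8 mm tapering to a 5 mm nose.
- slim_bit_head (a point): Centre of the head of the other bit in the rack: same shank and collar but a head only 8.4 mm in diameter and 40 mm long, so it stands taller. It stays in the rack; which of the two holes holds which bit varies.
- rack: Wooden block fixed on the table, 50 mm (its x) by 135 mm (its y) by 58 mm high; origin at the centre of its underside. Two vertical holes 14.5 mm wide, 54 mm deep, at y = -36 and +36 mm, hold one bit each; the collars rest on its top.
- nut_face (a point): Centre of the outer face of the fixture's collet nut, about 115 mm above the table. z points out of the collet along its axis, 30 degrees off vertical, roughly towards the robot; the shank goes in along -z. The nut is a steel hexagon 34 mm across flats, 20 mm long from this face inward, with a 15 mm bore; x is square to one flat (flats every 60 degrees) and turns with the nut.
- fixture: Sharpening fixture, bolted down: dark base plate 130 (x) x 90 (y) x 12 mm, origin at the centre of its underside; grey bracket with an aluminium barrel 33 mm in diameter that leans 30 degrees to the fixture's -x and carries the nut. Barrel bore 13.5 mm, deeper than the shank is long. Its collet jaws close as the nut turns and bar the bore once it is tight. A seated bit stands 26 mm out of the nut.
- collet_nut (a joint): Angle of the collet nut, rad: about 0 to 0.2 = slack (start), 1.3 = end stop, fully tight. It grows when the nut turns clockwise seen from outside (looking along -z of nut_face). It stays where it is left; turning takes about 0.1 N m. The jaws touch the shank at about 1.0.
- tape_2: Small black tape roll lying flat, 62 mm across, 19 mm high; bystander; origin at the centre of its underside.
- blade_case: Slim case of spare blades, 30 x 85 x 14 mm, lying flat; bystander; origin at the centre of its underside.
- red_cutter: Small red snap-off cutter lying flat, 22 x 147 x 14 mm; bystander; origin at the centre of its underside.
- sticky_pad: Block of note sheets, 77 x 77 x 44 mm; bystander; origin at the centre of its underside.
Things that resemble listed ones, but are neither listed nor needed, are in the scene too. Leave any blue look-alike of the fixture alone.

How it is judged (in metres and radians):
On the way, in this order (a step that is already met when the one before it is completed fails the run):
1. the stout bit is seated in the collet, collar on the nut, while the nut is still slack (distance between stout_bit_seat and nut_face below 0.005 m and angle between the z axis of stout_bit_seat and the z axis of nut_face, either way round below 0.12 rad and value of joint collet_nut below 0.8 rad), for 0.2 s.
2. the nut is turned tight with the bit in it (distance between stout_bit_seat and nut_face below 0.005 m and value of joint collet_nut above 1.12 rad), for 0.2 s.
At the end, for the whole second after the job is handed in: The stout bit sits in the collet with its collar on the nut (collar underside within 5 mm of the nut face centre, axes within 7 degrees), the nut is turned to at least 1.12 rad of its 1.3 rad, and the slim bit still stands in its rack hole (within 20 mm of its start) (all of step 2 and angle between the z axis of stout_bit_seat and the z axis of nut_face, either way round below 0.12 rad and distance of slim_bit_head from where it was at the start of the episode below 0.02 m); the robot touches nothing.
It fails at once if the slim bit is taken out or knocked out of the rack (distance of slim_bit_head from where it was at the start of the episode above 0.03 m).
It fails at once if a bystander is shoved more than 40 mm (distance of any of tape_2, blade_case, red_cutter, sticky_pad from where it was at the start of the episode above 0.04 m).
It also fails if it takes over 54 s, if anything falls off the work surface, if the arm or the gripper's body presses on something with over 40 N, if the wrist force passes 120 N, or if a joint passes its speed limit or range.

## Working session

There is one attempt and no reset: what is moved stays moved. The work goes in short steps, Python scripts to look and compute and a tool call to move; the robot and the scene stay as the last step left them, time stands still between calls to the robot, and variables do not carry over. Pictures are saved under pics/ and viewed, about 8 in all and at most 12, crops included, and the job is handed in when it is done.

Besides the shell and the picture viewer there is one more tool, called after "Emit:" by a JSON object that holds its "method" and its "body". move_arm: Moves the arm, as the interface text tells. Its arguments: {"type":"object","properties":{"moves":{"type":"array","items":{"type":"array","items":{"type":"number"}}},"squeeze":{"type":"number"}},"required":["moves"]}

```bash
mkdir -p pics; cat > h.py <<'E'
import numpy as np, cv2
from rig import env, snapshot, camera_params, ticket
def take(name,tag):
    p=camera_params(name); im,d=snapshot(name)
    cv2.imwrite(f'pics/{tag}.png',im); np.savez(f'pics/{tag}.npz',im=im,d=d,E=p['extrinsics'],K=[p['fx'],p['fy'],p['cx'],p['cy'],p['k1']])
    return im,d
def load(tag):
    z=np.load(f'pics/{tag}.npz'); return z['im'],z['d'],z['E'],z['K']
def rays(uv,K):
    fx,fy,cx,cy,k1=K; uv=np.asarray(uv,float).reshape(-1,1,2)
    n=cv2.undistortPoints(uv,np.array([[fx,0,cx],[0,fy,cy],[0,0,1]]),np.array([k1,0,0,0.])).reshape(-1,2)
    return np.c_[n,np.ones(len(n))]
def pts(tag,uv,depth=None):
    im,d,E,K=load(tag); uv=np.asarray(uv).reshape(-1,2)
    if depth is None: depth=d[uv[:,1].astype(int),uv[:,0].astype(int)]
    return (rays(uv,K)*np.reshape(depth,(-1,1)))@E[:3,:3].T+E[:3,3]
def cloud(tag):
    v,u=np.mgrid[0:480,0:640]; return pts(tag,np.c_[u.ravel(),v.ravel()]).reshape(480,640,3)
def onz(tag,uv,z):
    im,d,E,K=load(tag); r=rays(uv,K)@E[:3,:3].T; o=E[:3,3]; return o+r*((z-o[2])/r[:,2])[:,None]
def proj(tag,P):
    im,d,E,K=load(tag); c=(np.atleast_2d(P)-E[:3,3])@E[:3,:3]; n=c[:,:2]/c[:,2:]; n=n*(1+K[4]*(n**2).sum(1,keepdims=True)); return n*K[:2]+K[2:4]
E
python3 - <<'E'
from h import *
a,_=take('scene','s0'); b,_=take('top','t0')
for t in('s0','t0'):
    E=load(t)[2]; print(t,E[:3,3].round(),E[:3,2].round(2))
cv2.imwrite('pics/both.png',cv2.resize(np.vstack([a,b]),(800*3//4,600*3//2))[:900]) if 0 else None
print(env.get_obs())
E
```

```text
s0 [ 166. -814.  572.] [ 0.38  0.79 -0.48]
t0 [356. -48. 931.] [ 0.19  0.01 -0.98]
{'clock': 0.1, 'joints': array([-1.43279609e+00,  2.59259178e-01,  1.53597933e+00,  6.00098731e-06,
        1.34801352e+00, -2.02789367e-01]), 'joint_vel': array([-9.26129430e-05, -2.86603140e-03, -1.19905023e-03, -9.22996632e-04,
       -1.16506553e-03, -2.68322520e-04]), 'effort': array([ 1.87138976e-03, -4.38207650e+01, -2.84643620e+01,  7.19132787e-02,
        3.62377963e-02, -6.50290872e-05]), 'position': array([ 183.78661309, -517.85297169,  217.904458  ]), 'orientation': array([[ 3.34229952e-01, -9.42491533e-01, -2.22470828e-04],
       [-9.42490160e-01, -3.34229853e-01,  1.64440361e-03],
       [-1.62419287e-03, -3.39932374e-04, -9.99998623e-01]]), 'ft_force': array([-0.58300412, -0.39935879, -0.61152612]), 'ft_torque': array([-0.01064636,  0.02185296, -0.0054282 ]), 'finger_gap': 92.82786424796043}
```

View pics/s0.png

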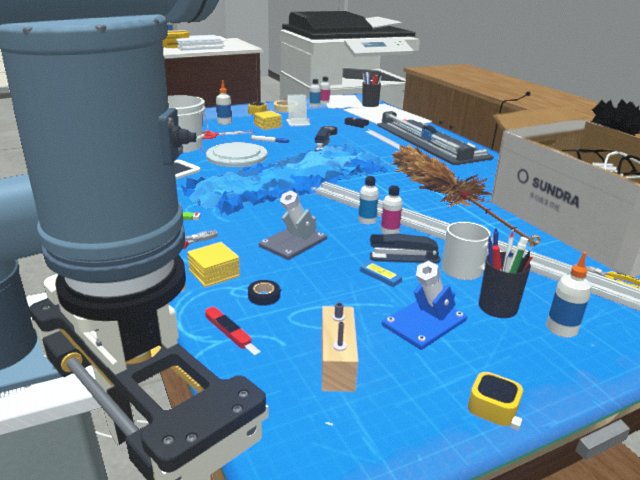

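View pics/t0.png

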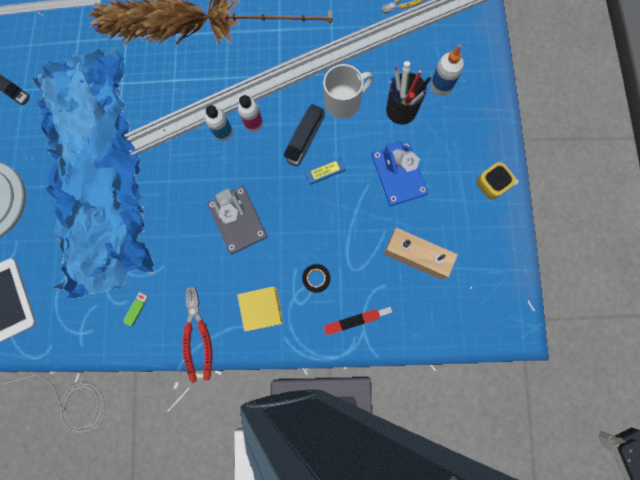

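The scene view shows the rack at (339,345), with a far bit at (339,311) and a near bit at (340,335). The dark-based grey fixture is at (294,225), and the blue look-alike at (428,300). In the top view the rack holes are at (407,244) and (440,258), the fixture nut at (229,212) and the blue decoy at (405,160). I'll confirm in one enlarged crop and measure.

```bash
python3 - <<'E'
from h import *
s=load('s0')[0]; t=load('t0')[0]
c=lambda im,x,y,w,h,W,H: cv2.resize(im[y:y+h,x:x+w],(W,H),interpolation=cv2.INTER_CUBIC)
cv2.imwrite('pics/c0.png',np.vstack([np.hstack([c(s,310,285,60,60,300,300),c(s,250,180,90,90,300,300)]),np.hstack([c(t,375,215,90,90,300,300),c(t,195,175,90,90,300,300)])]))
C=cloud('t0')
# rack top
hsv=cv2.cvtColor(t,cv2.COLOR_BGR2HSV)
m=np.zeros((480,640),bool); m[215:290,375:470]=1
wood=m&(abs(C[...,2]-58)<4); P=C[wood]
print('rack top',wood.sum(),cv2.minAreaRect(P[:,:2].astype(np.float32)),P[:,2].mean())
for tag,box in(('t0',(215,290,375,470)),('s0',(295,395,310,370))):
    D=cloud(tag); q=np.zeros((480,640),bool); q[box[0]:box[1],box[2]:box[3]]=1
    h=q&(D[...,2]>64)&(D[...,2]<140)
    n,l,st,ce=cv2.connectedComponentsWithStats(h.astype(np.uint8))
    for i in range(1,n):
        if st[i,4]>4: Q=D[l==i]; print(tag,st[i],Q.min(0).round(),Q.max(0).round(),np.median(Q,0).round(1))
m=np.zeros((480,640),bool); m[175:265,195:285]=1
pl=m&(abs(C[...,2]-12)<4); print('plate',cv2.minAreaRect(C[pl][:,:2].astype(np.float32)))
hi=m&(C[...,2]>85); print('nut pts',hi.sum(),C[hi].min(0),C[hi].max(0)); 
top=m&(C[...,2]>100); Q=C[top]; print(Q.mean(0))
x0=np.median(Q,0)
u,sv,vt=np.linalg.svd(Q-Q.mean(0)); print(vt[2],sv)
E
```

```text
rack top 1496 ((499.0910949707031, -233.17295837402344), (134.41403198242188, 51.21118927001953), 63.667423248291016) 57.54774790082271
t0 [403 239   8   9  54] [ 507. -206.   66.] [ 521. -194.   87.] [ 512.8 -200.    83.2]
t0 [438 254   9   7  37] [ 479. -270.   67.] [ 486. -262.  106.] [ 481.4 -264.6   93.2]
s0 [335 303   9  15 123] [ 507. -211.   64.] [ 521. -196.   85.] [ 512.5 -206.2   77.5]
s0 [338 322   7  24 133] [ 478. -273.   64.] [ 487. -263.  102.] [ 481.6 -269.3   84.4]
plate ((591.00439453125, 154.66748046875), (130.96408081054688, 89.9697036743164), 24.628700256347656)
nut pts 320 [356.22833965 -48.29838069  86.27378495] [609.22686135 167.11896478 930.54170551]
[551.62967503 123.8601419  213.6737206 ]
[ 0.00381496 -0.97257995 -0.2325375 ] [4745.08839723  160.41443902  144.63308627]
```

View pics/c0.png

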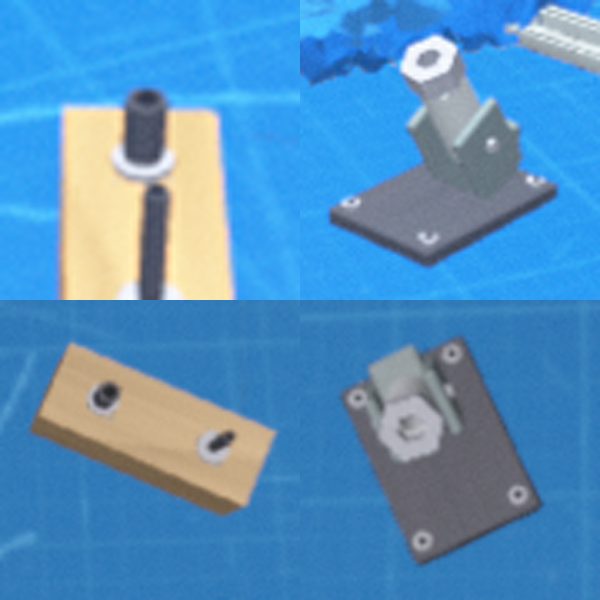

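The crop confirms it. The far bit (scene (339,311), top (405,243)) has the short, stout head, and the near bit at scene (340,335) is the slim one. The dark-plate fixture with the grey bracket at scene (294,225) is the real one, since the other is blue.

```bash
python3 - <<'E'
from h import *
o=env.get_obs(); E=camera_params('wrist')['extrinsics']; R=o['orientation']
print('cam in tool: pos',(R.T@(E[:3,3]-o['position'])).round(1),'R',(R.T@E[:3,:3]).round(2).tolist(), camera_params('wrist'))
for tag,(y0,y1,x0,x1) in(('t0',(175,265,195,285)),('s0',(180,270,250,340))):
    C=cloud(tag); im,d,_,_=load(tag); m=np.zeros((480,640),bool); m[y0:y1,x0:x1]=1
    m&=(d>0)&(C[...,2]>75)&(C[...,2]<150); Q=C[m]
    print(tag,len(Q),Q.min(0).round(),Q.max(0).round())
    a=np.array([-.4545,-.2085,.866]); h=Q@a; T=Q[h>h.max()-6]
    c=T.mean(0); n=np.linalg.svd(T-c)[2][2]; print('face',len(T),c.round(1),(n*np.sign(n[2])).round(3), T.min(0).round(),T.max(0).round())
E
```

```text
cam in tool: pos [-1.000e-01 -7.070e+01 -1.656e+02] R [[1.0, -0.0, -0.0], [0.0, 0.97, 0.26], [-0.0, -0.26, 0.97]] {'fx': 371.44059123526927, 'fy': 371.44059123526927, 'cx': 328.14555007959376, 'cy': 242.99894277001061, 'k1': -0.031849997869050274, 'extrinsics': array([[ 3.33665645e-01, -9.11404991e-01, -2.40848872e-01,
         2.50467955e+02],
       [-9.42690219e-01, -3.23010224e-01, -8.36632922e-02,
        -4.94392334e+02],
       [-1.54550602e-03,  2.54961442e-01, -9.66949985e-01,
         3.83506211e+02],
       [ 0.00000000e+00,  0.00000000e+00,  0.00000000e+00,
         1.00000000e+00]])}
t0 355 [560. 130.  75.] [624. 183. 125.]
face 199 [576.7 147.4 115.3] [-0.463 -0.22   0.859] [560. 130. 105.] [593. 165. 125.]
s0 395 [559. 125.  75.] [622. 166. 123.]
face 123 [576.  144.7 113.6] [-0.457 -0.201  0.867] [559. 125. 104.] [594. 165. 123.]
```

Nut face is at about (576.5,146.5,115), axis (-0.455,-0.209,0.866). The stout bit is at about (515,-201). I'll look at the nut along its axis first.

Emit:
{"method": "move_arm", "body": {"moves": [[0.018,0.033,0,0,0,0.097,1],[0.018,0.033,0,0,0,0.097,1],[0.018,0.033,0,0,0,0.097,1],[0.018,0.033,0,0,0,0.097,1],[0.018,0.033,0,0,0,0.097,1],[0.018,0.033,0,0,0,0.097,1],[0.018,0.033,0,0,0,0.097,1],[0.018,0.033,0,0,0,0.097,1],[0.018,0.033,0,0.044,-0.095,0,1],[0.018,0.033,0,0.044,-0.095,0,1],[0.018,0.033,0,0.044,-0.095,0,1],[0.018,0.033,0,0.044,-0.095,0,1],[0.018,0.033,0,0.044,-0.095,0,1],[0.018,0.033,0,0,0,0,1],[0.018,0.033,0,0,0,0,1],[0.018,0.033,0,0,0,0,1],[0.018,0.033,0,0,0,0,1],[0.018,0.033,-0.01,0,0,0,1],[0.018,0.033,-0.01,0,0,0,1],[0.016,0.03,-0.01,0,0,0,1]]}}

```text
clock: 1.77
position: [548.3, 163.4, 184.6]
orientation: [[0.818, -0.317, 0.479], [-0.46, -0.861, 0.215], [0.344, -0.397, -0.851]]
ft_force: [0.2, -1.3, 0.8]
finger_gap: 93.0
```

```bash
cat >> h.py <<'E'
from scipy.spatial.transform import Rotation as Ro
def frame(z,x):
    z=np.array(z,float);z/=np.linalg.norm(z);x=np.array(x,float);x-=z*(x@z);x/=np.linalg.norm(x)
    return np.c_[x,np.cross(z,x),z]
RD=frame([0,0,-1],[.896,-.443,0]); A=np.array([-.4545,-.2085,.866])
def todo(P,R):
    o=env.get_obs(); print('t',o['clock'],'pos',o['position'].round(1),'shift',(np.array(P)-o['position']).round(1),'turn',Ro.from_matrix(R@o['orientation'].T).as_rotvec().round(4),'j',o['joints'].round(2),'F',o['ft_force'].round(1),'gap',round(o['finger_gap'],1))
E
python3 - <<'E'
from h import *
R=Ro.from_rotvec([.218,-.476,0]).as_matrix()@RD
todo(np.array([576.5,146.5,115])+80*A,R)
E
```

```text
t 1.7667 pos [548.3 163.4 184.6] shift [ -8.2 -33.6  -0.3] turn [ 0.0031  0.0338 -0.0212] j [-0.07  0.04  2.03  0.45  0.62  0.05] F [ 0.2 -1.3  0.8] gap 93.0
```

Emit:
{"method": "move_arm", "body": {"moves": [[-0.008,-0.0335,0,0.003,0.034,-0.021,1],[0,0,0,0,0,0,1],[0,0,0,0,0,0,1]]}}

```text
clock: 2.02
position: [535.3, 151.2, 179.4]
orientation: [[0.84, -0.322, 0.437], [-0.449, -0.864, 0.227], [0.305, -0.387, -0.87]]
ft_force: [-1.1, 0.4, -0.4]
finger_gap: 92.8
```

```bash
python3 - <<'E'
from h import *
R=Ro.from_rotvec([.218,-.476,0]).as_matrix()@RD
todo(np.array([576.5,146.5,115])+80*A,R)
im,d=take('wrist','w1'); print(proj('w1',[576.5,146.5,115]))
C=cloud('w1'); m=(d>0)&(np.linalg.norm(C-[576.5,146.5,115],axis=2)<35); 
h=(C-[576.5,146.5,115])@A; T=m&(abs(h)<5); Q=C[T]; c=Q.mean(0); n=np.linalg.svd(Q-c)[2][2]; n*=np.sign(n[2]); print('face',T.sum(),c.round(1),n.round(4))
E
```

```text
t 2.0167 pos [535.3 151.2 179.4] shift [  4.8 -21.4   4.9] turn [-0.0026 -0.0107 -0.0363] j [-0.12  0.04  2.03  0.45  0.68  0.01] F [-1.1  0.4 -0.4] gap 92.8
[[353.34019294 276.09367688]]
face 1792 [576.6 148.7 115.2] [-0.454  -0.1956  0.8693]
```

View pics/w1.png

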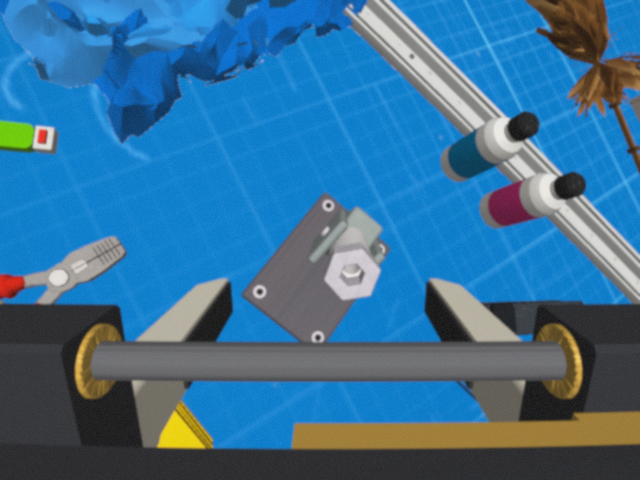

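The wrist picture shows the nut at (352,273) with its bore, seen nearly along its axis. Next I'll refine the centre and the flat angle.

```bash
cat > nut.py <<'E'
from h import *
def nut(tag,c0=np.array([576.5,147.5,115])):
    im,d,E,K=load(tag); C=cloud(tag); h=(C-c0)@A
    R=frame(A,[.866*.909,.866*.417,.5]); 
    L=(C-c0)@R
    T=((d>0)&(abs(h)<5)&(np.hypot(L[...,0],L[...,1])<26)).astype(np.uint8)
    cs,_=cv2.findContours(T,cv2.RETR_EXTERNAL,cv2.CHAIN_APPROX_NONE); c=max(cs,key=cv2.contourArea).reshape(-1,2)
    # rays onto face plane
    def onface(uv):
        r=rays(uv,K)@E[:3,:3].T; o=E[:3,3]; p=o+r*(((c0-o)@A)/(r@A))[:,None]; return (p-c0)@R
    q=onface(c)[:,:2].astype(np.float32); hull=cv2.convexHull(q); M=cv2.moments(hull); cen=np.array([M['m10'],M['m01']])/M['m00']
    (ec,er)=cv2.minEnclosingCircle(hull)
    # flat angle: width by direction, sharing 60 deg period
    th=np.radians(np.arange(0,60,1)); w=[np.mean([np.ptp(q@[np.cos(t+k),np.sin(t+k)]) for k in (0,np.pi/3,2*np.pi/3)]) for t in th]
    i=int(np.argmin(w)); print(tag,'hull cen',cen.round(1),'circ',np.round(ec,1),round(er,1),'flat ang deg',i,'w',round(w[i],1),round(max(w),1),'area',M['m00'])
    # bore: dark pixels inside
    g=cv2.cvtColor(im,cv2.COLOR_BGR2GRAY); ins=np.zeros_like(T); cv2.fillPoly(ins,[c.reshape(-1,1,2)],1)
    v,u=np.nonzero(ins); l=onface(np.c_[u,v])[:,:2]; s=np.hypot(*(l-cen).T)<11; gv=g[v[s],u[s]]
    dark=gv<(np.percentile(gv,95)-25); print('bore',dark.sum(),l[s][dark].mean(0).round(1))
    return c0+R@np.r_[cen,0],R,np.radians(i)
if __name__=='__main__':
    P,R,a=nut('w1'); print(P.round(1),'x dir',(R@[np.cos(a),np.sin(a),0]).round(3))
    im=load('w1')[0]; cv2.imwrite('pics/c1.png',cv2.resize(im[235:315,310:400],(720,640))[:600])
E
python3 nut.py
```

```text
w1 hull cen [0.5 0.9] circ [0.5 0.8] 19.7 flat ang deg 51 w 34.8 38.8 area 1032.5451738373854
bore 353 [ 0.1 -0.1]
[576.5 148.5 115.2] x dir [0.171 0.934 0.315]
```

View pics/c1.png

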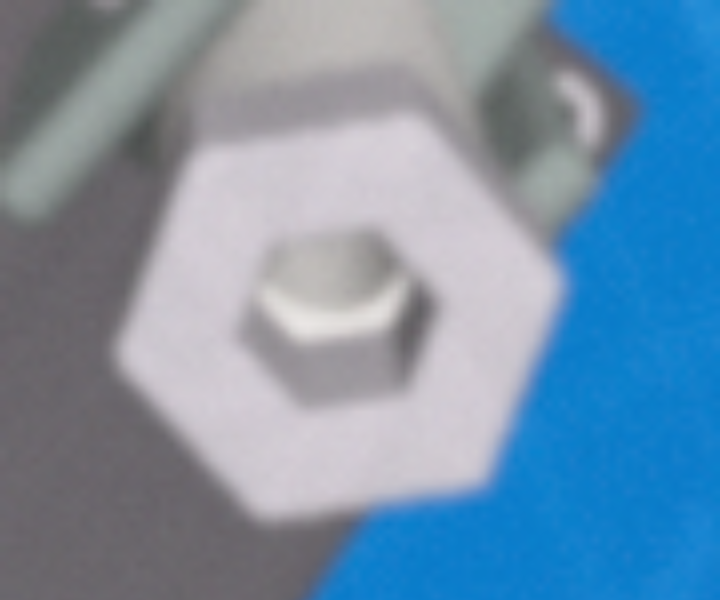

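The crop shows the hex nut face centred at about (352.8,274.5) in wrist pixels with an open bore. Now to the bit, with the same relative view.

Emit:
{"method": "move_arm", "body": {"moves": [[-0.002,-0.035,0.005,-0.044,0.095,0,1],[-0.002,-0.035,0,-0.044,0.095,0,1],[-0.002,-0.035,0,-0.044,0.095,0,1],[-0.002,-0.035,0,-0.044,0.095,0,1],[-0.002,-0.035,0,-0.044,0.095,0,1],[-0.002,-0.035,0,0,0,0,1],[-0.002,-0.035,0,0,0,0,1],[-0.002,-0.035,0,0,0,0,1],[-0.002,-0.035,-0.008,0,0,0,1],[-0.002,-0.02,-0.008,0,0,0,1],[0,0,0,0,0,0,1]]}}

```text
clock: 2.98
position: [505.1, -210.9, 166.6]
orientation: [[0.898, -0.437, -0.042], [-0.438, -0.899, 0.001], [-0.038, 0.018, -0.999]]
ft_force: [-0.4, 0.8, -0.8]
finger_gap: 92.8
```

```bash
python3 - <<'E'
from h import *
todo([515,-201,164],RD)
E
```

```text
t 2.9833 pos [ 505.1 -210.9  166.6] shift [ 9.9  9.9 -2.6] turn [-0.0007 -0.0425 -0.0062] j [-0.58  0.32  1.58 -0.02  1.27 -0.12] F [-0.4  0.8 -0.8] gap 92.8
```

Emit:
{"method": "move_arm", "body": {"moves": [[0,0,0,0,0,0,1],[0.01,0.01,-0.003,0,-0.042,-0.006,1],[0,0,0,0,0,0,1],[0,0,0,0,0,0,1]]}}

```text
clock: 3.32
position: [513.3, -202.8, 163.9]
orientation: [[0.893, -0.451, -0.0], [-0.451, -0.893, 0.002], [-0.001, -0.002, -1.0]]
ft_force: [0.8, 0.1, 0.9]
finger_gap: 93.3
```

```bash
python3 - <<'E'
from h import *
todo([515,-201,164],RD)
im,d=take('wrist','w2'); C=cloud('w2')
print(proj('w2',[[515,-201,84],[515,-201,62],[483,-265,102]]).round())
m=(d>0)&(abs(C[...,2]-84)<4)&(np.hypot(C[...,0]-515,C[...,1]+201)<15); v,u=np.nonzero(m)
print('head top',m.sum(),C[m].mean(0).round(1),(C[m].max(0)-C[m].min(0)).round(1),'px',u.mean(),v.mean())
p=proj('w2',[515,-201,84])[0].astype(int); cv2.imwrite('pics/c2.png',cv2.resize(im[p[1]-50:p[1]+50,p[0]-60:p[0]+60],(720,600)));print(p)
E
```

```text
t 3.3167 pos [ 513.3 -202.8  163.9] shift [1.7 1.8 0.1] turn [-0.0021 -0.      0.0086] j [-0.58  0.31  1.61  0.    1.23 -0.11] F [0.8 0.1 0.9] gap 93.3
[[329. 248.]
 [329. 240.]
 [330. 355.]]
head top 315 [ 514.9 -200.2   83.4] [13.3 13.9  5.1] px 328.63174603174605 246.96507936507936
[329 248]
```

View pics/c2.png

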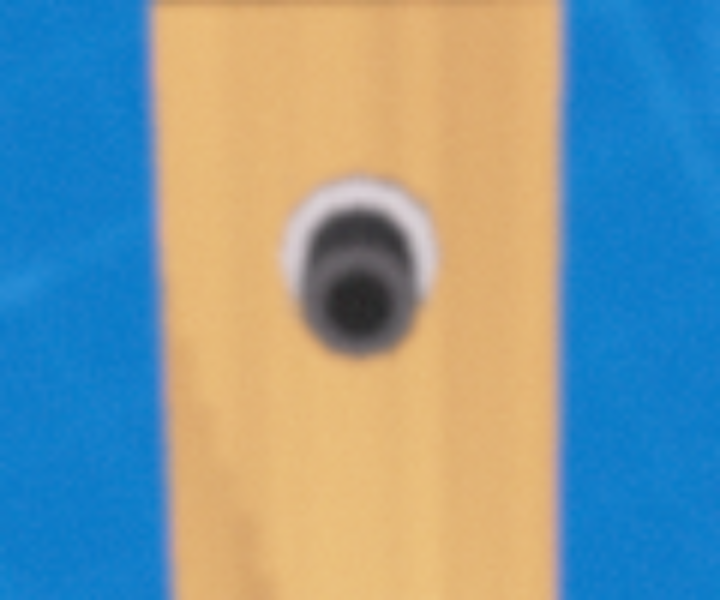

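The head top is at about (328.7,248.3) px, giving bit xy (515,-201), which agrees with the top view. Descending and gripping.

Emit:
{"method": "move_arm", "body": {"moves": [[0.0017,0.0018,-0.03,-0.002,0,0.008,1],[0,0,-0.03,0,0,0,1],[0,0,-0.025,0,0,0,1],[0,0,0,0,0,0,1],[0,0,0,0,0,0,1]]}}

```text
clock: 3.78
position: [517.3, -199.3, 81.5]
orientation: [[0.899, -0.438, 0.005], [-0.438, -0.899, -0.005], [0.006, 0.002, -1.0]]
ft_force: [0.0, 0.6, 0.6]
finger_gap: 93.0
```

```bash
python3 - <<'E'
from h import *
todo([515,-201,65],RD)
E
```

```text
t 3.7833 pos [ 517.3 -199.3   81.5] shift [ -2.3  -1.7 -16.5] turn [ 0.005   0.0046 -0.0062] j [-0.57  0.39  1.71 -0.    1.03 -0.11] F [0.  0.6 0.6] gap 93.0
```

Emit:
{"method": "move_arm", "body": {"moves": [[-0.002,-0.0015,-0.0165,0.005,0.004,-0.006,1],[0,0,0,0,0,0,1],[0,0,0,0,0,0,1]]}}

```text
clock: 4.03
position: [517.5, -201.1, 69.1]
orientation: [[0.897, -0.441, 0.004], [-0.441, -0.897, -0.002], [0.004, 0.0, -1.0]]
ft_force: [-0.1, -1.0, 0.3]
finger_gap: 92.9
```

```bash
python3 - <<'E'
from h import *
todo([515,-201,65],RD)
E
```

```text
t 4.0333 pos [ 517.5 -201.1   69.1] shift [-2.5  0.1 -4.1] turn [ 0.0023  0.0036 -0.0023] j [-0.57  0.41  1.72  0.    1.01 -0.11] F [-0.1 -1.   0.3] gap 92.9
```

Emit:
{"method": "move_arm", "body": {"moves": [[-0.003,0,-0.005,0.002,0.003,-0.002,1],[0,0,0,0,0,0,0.4],[0,0,0,0,0,0,0.4],[0,0,0,0,0,0,0.1],[0,0,0,0,0,0,0],[0,0,0,0,0,0,0],[0,0,0,0,0,0,0],[0,0,0,0,0,0,0]], "squeeze": 30}}

```text
clock: 4.7
position: [517.5, -202.7, 70.2]
orientation: [[0.897, -0.442, 0.008], [-0.442, -0.897, -0.006], [0.01, 0.001, -1.0]]
ft_force: [-0.1, -0.1, 0.7]
finger_gap: 50.8
```

```bash
python3 - <<'E'
from h import *
todo([515,-201,65],RD)
E
```

```text
t 4.7 pos [ 517.5 -202.7   70.2] shift [-2.5  1.7 -5.2] turn [ 0.0057  0.0084 -0.0011] j [-0.57  0.41  1.72 -0.    1.01 -0.12] F [-0.1 -0.1  0.7] gap 50.8
```

Emit:
{"method": "move_arm", "body": {"moves": [[-0.0025,0.0017,-0.005,0.006,0.008,0,0.5],[0,0,0,0,0,0,0.3],[0,0,-0.001,0,0,0,0],[0,0,0,0,0,0,0]]}}

```text
clock: 5.03
position: [514.5, -200.7, 63.3]
orientation: [[0.897, -0.442, -0.001], [-0.442, -0.897, 0.001], [-0.002, -0.001, -1.0]]
ft_force: [-0.6, -0.1, -0.2]
finger_gap: 30.7
```

```bash
python3 - <<'E'
from h import *
todo([515,-201,65],RD)
E
```

```text
t 5.0333 pos [ 514.5 -200.7   63.3] shift [ 0.5 -0.3  1.7] turn [-0.0015 -0.0011 -0.0011] j [-0.57  0.42  1.73  0.    1.   -0.12] F [-0.6 -0.1 -0.2] gap 30.7
```

Emit:
{"method": "move_arm", "body": {"moves": [[0,0,0.003,0,0,0,0],[0,0,0,0,0,0,0],[0,0,0,0,0,0,0],[0,0,0,0,0,0,0],[0,0,0,0,0,0,0],[0,0,0,0,0,0,0]], "squeeze": 40}}

```text
clock: 5.53
position: [514.2, -200.5, 66.1]
orientation: [[0.897, -0.442, -0.002], [-0.442, -0.897, 0.002], [-0.003, -0.001, -1.0]]
ft_force: [-0.8, -0.3, -0.5]
finger_gap: 13.2
```

```bash
python3 - <<'E'
from h import *
todo([515,-201,65],RD)
E
```

```text
t 5.5333 pos [ 514.2 -200.5   66.1] shift [ 0.8 -0.5 -1.1] turn [-0.002  -0.002  -0.0011] j [-0.57  0.41  1.72  0.    1.01 -0.12] F [-0.8 -0.3 -0.5] gap 13.2
```

Gripped (gap 13.2). Lifting straight up.

Emit:
{"method": "move_arm", "body": {"moves": [[0,0,0.02,0,0,0,0],[0,0,0.03,0,0,0,0],[0,0,0.03,0,0,0,0],[0,0,0.03,0,0,0,0],[0,0,0.03,0,0,0,0],[0,0,0,0,0,0,0],[0,0,0,0,0,0,0]]}}

```text
clock: 6.12
position: [514.2, -200.5, 210.6]
orientation: [[0.897, -0.443, -0.001], [-0.443, -0.897, 0.002], [-0.002, -0.001, -1.0]]
ft_force: [-0.6, -0.3, -1.2]
finger_gap: 12.7
```

Emit:
{"method": "move_arm", "body": {"moves": [[0.001,0.03,0.004,0.044,-0.095,0,0],[0.001,0.03,0.004,0.044,-0.095,0,0],[0.001,0.03,0.004,0.044,-0.095,0,0],[0.001,0.03,0.004,0.044,-0.095,0,0],[0.001,0.03,0.004,0.042,-0.095,0,0],[0.001,0.03,0,0,0,0,0],[0.001,0.03,0,0,0,0,0],[0.001,0.03,0,0,0,0,0],[0.001,0.03,0,0,0,0,0],[0.001,0.02,0,0,0,0,0],[0.001,0.01,0,0,0,0,0],[0,0,0,0,0,0,0],[0,0,0,0,0,0,0]]}}

```text
clock: 7.2
position: [513.6, 110.7, 212.4]
orientation: [[0.816, -0.36, 0.452], [-0.493, -0.842, 0.218], [0.302, -0.401, -0.865]]
ft_force: [-0.1, -0.8, -0.9]
finger_gap: 12.6
```

```bash
cat >> h.py <<'E'
N=np.array([576.7,147.8,115.2]); RT=Ro.from_rotvec([.218,-.476,0]).as_matrix()@RD
E
python3 - <<'E'
from h import *
todo(N+90*A,RT)
E
```

```text
t 7.2 pos [513.6 110.7 212.4] shift [ 22.2  18.4 -19.2] turn [-0.0176 -0.006   0.011 ] j [-0.24 -0.07  2.05  0.46  0.79 -0.03] F [-0.1 -0.8 -0.9] gap 12.6
```

Emit:
{"method": "move_arm", "body": {"moves": [[0.022,0.018,-0.019,-0.018,-0.006,0.011,0],[0,0,0,0,0,0,0],[0,0,0,0,0,0,0]]}}

```text
clock: 7.45
position: [535.8, 126.9, 190.3]
orientation: [[0.82, -0.351, 0.452], [-0.479, -0.853, 0.206], [0.313, -0.385, -0.868]]
ft_force: [0.0, -0.1, -0.7]
finger_gap: 12.8
```

```bash
python3 - <<'E'
from h import *
todo(N+90*A,RT)
w,_=take('wrist','w3'); s,_=take('scene','s3'); t,_=take('top','t3')
o=env.get_obs()['position']; p=proj('s3',o)[0].astype(int); q=proj('w3',o)[0].astype(int); r=proj('t3',N)[0].astype(int); print(p,q,r)
c=lambda im,p,k,W: cv2.resize(im[p[1]-k:p[1]+k,p[0]-k:p[0]+k],(W,W),interpolation=cv2.INTER_CUBIC)
cv2.imwrite('pics/c3.png',np.hstack([c(s,p+[5,12],45,400),c(w,q-[0,10],60,400)]))
E
```

```text
t 7.45 pos [535.8 126.9 190.3] shift [-0.   2.1  2.8] turn [ 0.0021 -0.0033  0.0013] j [-0.16  0.01  2.03  0.44  0.7   0.02] F [ 0.  -0.1 -0.7] gap 12.8
[273 168] [329 298] [227 212]
```

View pics/c3.png

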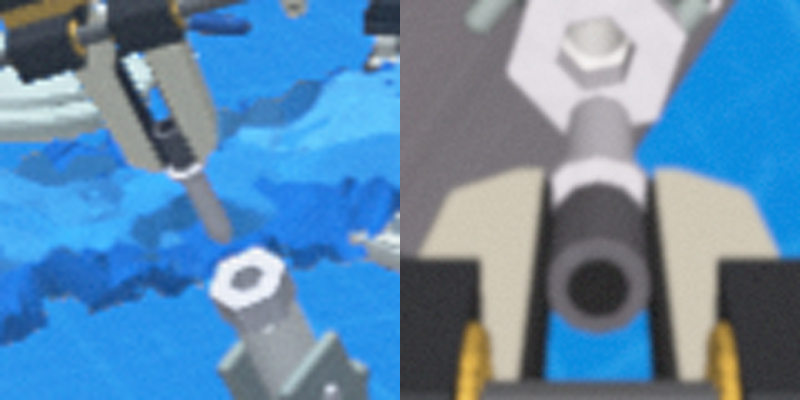

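The crop shows the bit held straight between the pads, with its nose just above the nut. The wrist view shows good lateral alignment; I'll check the other direction numerically.

```bash
python3 - <<'E'
from h import *
im,d,E,K=load('w3'); o=env.get_obs(); P=o['position'];R=o['orientation']
print('head top pred',proj('w3',P-18*R[:,2]),'seen 328.4,312.9'); print('nut pred',proj('w3',N),'bore seen 328.1,242.3')
r=(rays([[328.1,242.3]],K)@E[:3,:3].T)[0]; x=E[:3,3]+r*((N-E[:3,3])@A)/(r@A); print('bore on face',x.round(1),'tool frame err',(R.T@(x-P)).round(1), 'N in tool',(R.T@(N-P)).round(1))
r=(rays([[328.4,312.9]],K)@E[:3,:3].T)[0]; q=P-18*R[:,2]; x=E[:3,3]+r*((q-E[:3,3])@R[:,2])/(r@R[:,2]); print('head in tool',(R.T@(x-P)).round(1))
for tag in('w3',):
    C=cloud(tag); h=(C-N)@A; T=(d>0)&(abs(h)<4)&(np.linalg.norm(C-N,axis=2)<24); L=(C[T]-P)@R; print('face tool-frame extents',np.percentile(L,[1,99],axis=0).round(1), 'h',h[T].mean())
E
```

```text
head top pred [[329.42980668 315.00973241]] seen 328.4,312.9
nut pred [[328.25011559 243.46761721]] bore seen 328.1,242.3
bore on face [576.9 148.6 115.5] tool frame err [-0.8 -4.3 89. ] N in tool [-0.7 -3.4 89. ]
head in tool [ -0.4  -1.  -18. ]
face tool-frame extents [[-18.5 -20.3  87.5]
 [ 16.   11.5  92.4]] h -0.09999083101052919
```

Emit:
{"method": "move_arm", "body": {"moves": [[0.0006,0.0027,0.001,0.002,-0.003,0.001,0],[0.0045,0.002,-0.0087,0,0,0,0],[0.0045,0.002,-0.0087,0,0,0,0],[0,0,0,0,0,0,0]]}}

```text
clock: 7.93
position: [547.0, 130.4, 176.4]
orientation: [[0.814, -0.352, 0.462], [-0.484, -0.851, 0.204], [0.321, -0.39, -0.863]]
ft_force: [-0.9, -0.0, -1.1]
finger_gap: 12.9
```

```bash
cat >> h.py <<'E'
def ins():
    o=env.get_obs(); R=o['orientation']; print('N in tool (want -0.4? ,-0.7, ->8)',(R.T@(N-o['position'])).round(1),'F tool',(R.T@o['ft_force']).round(1),'T',o['ft_torque'].round(2))
E
python3 - <<'E'
from h import *
todo(N+8*A,RT); ins()
E
```

```text
t 7.9333 pos [547.  130.4 176.4] shift [ 26.1  15.8 -54.3] turn [0.0006 0.0069 0.0069] j [-0.15  0.05  2.04  0.46  0.65  0.  ] F [-0.9 -0.  -1.1] gap 12.9
N in tool (want -0.4? ,-0.7, ->8) [-3.9 -1.4 70.1] F tool [-1.   0.7  0.5] T [-0.18  0.29  0.02]
```

Emit:
{"method": "move_arm", "body": {"moves": [[-0.0025,0.003,-0.0004,0,0.007,0.007,0],[0,0,0,0,0,0,0]]}}

```text
clock: 8.1
position: [544.1, 133.4, 174.9]
orientation: [[0.82, -0.349, 0.452], [-0.478, -0.853, 0.208], [0.313, -0.387, -0.867]]
ft_force: [0.6, -0.3, -1.5]
finger_gap: 12.9
```

```bash
python3 - <<'E'
from h import *
todo(N+8*A,RT); ins()
E
```

```text
t 8.1 pos [544.1 133.4 174.9] shift [ 29.   12.7 -52.8] turn [ 0.0003 -0.0024 -0.0001] j [-0.14  0.05  2.04  0.46  0.66  0.01] F [ 0.6 -0.3 -1.5] gap 12.9
N in tool (want -0.4? ,-0.7, ->8) [ 1.2 -0.5 69.5] F tool [0.1 0.6 1.5] T [-0.2   0.26 -0.01]
```

Emit:
{"method": "move_arm", "body": {"moves": [[0.0013,-0.0008,0.0005,0,-0.002,0,0],[0.0032,0.0015,-0.0061,0,0,0,0],[0.0032,0.0015,-0.0061,0,0,0,0]]}}

```text
clock: 8.35
position: [552.8, 135.8, 164.2]
orientation: [[0.819, -0.347, 0.457], [-0.478, -0.854, 0.208], [0.318, -0.388, -0.865]]
ft_force: [-0.7, 0.4, -0.6]
finger_gap: 12.9
```

```bash
python3 - <<'E'
from h import *
todo(N+8*A,RT); ins()
E
```

```text
t 8.35 pos [552.8 135.8 164.2] shift [ 20.3  10.4 -42.1] turn [ 0.0008  0.0027 -0.0007] j [-0.13  0.08  2.04  0.48  0.62 -0.01] F [-0.7  0.4 -0.6] gap 12.9
N in tool (want -0.4? ,-0.7, ->8) [-1.7  0.5 55.8] F tool [-1.   0.1  0.2] T [-0.19  0.23  0.06]
```

Emit:
{"method": "move_arm", "body": {"moves": [[-0.0013,-0.0001,-0.0007,0,0.002,0,0],[0.0027,0.0013,-0.0052,0,0,0,0]]}}

```text
clock: 8.52
position: [554.5, 137.2, 157.3]
orientation: [[0.82, -0.348, 0.455], [-0.477, -0.854, 0.208], [0.316, -0.388, -0.866]]
ft_force: [0.6, 1.7, -0.5]
finger_gap: 12.9
```

```bash
python3 - <<'E'
from h import *
todo(N+8*A,RT); ins()
E
```

```text
t 8.5167 pos [554.5 137.2 157.3] shift [ 18.6   8.9 -35.2] turn [ 0.0007  0.0002 -0.0008] j [-0.13  0.09  2.04  0.48  0.61 -0.02] F [ 0.6  1.7 -0.5] gap 12.9
N in tool (want -0.4? ,-0.7, ->8) [-0.1 -0.4 48.8] F tool [-0.5 -1.5  1.1] T [-0.14  0.28 -0.03]
```

Emit:
{"method": "move_arm", "body": {"moves": [[0.0027,0.0013,-0.0052,0,0,0,0],[0.0027,0.0013,-0.0052,0,0,0,0]]}}

```text
clock: 8.68
position: [560.4, 140.1, 145.8]
orientation: [[0.82, -0.348, 0.455], [-0.478, -0.854, 0.208], [0.316, -0.387, -0.866]]
ft_force: [0.3, -0.6, -1.1]
finger_gap: 12.8
```

```bash
python3 - <<'E'
from h import *
todo(N+8*A,RT); ins()
E
```

```text
t 8.6833 pos [560.4 140.1 145.8] shift [ 12.7   6.  -23.7] turn [ 0.0008  0.0003 -0.0007] j [-0.12  0.12  2.05  0.5   0.58 -0.03] F [ 0.3 -0.6 -1.1] gap 12.8
N in tool (want -0.4? ,-0.7, ->8) [ 0.  -0.4 35.6] F tool [0.2 0.9 1. ] T [-0.21  0.26  0.06]
```

Emit:
{"method": "move_arm", "body": {"moves": [[0.0027,0.0013,-0.0052,0,0,0,0],[0.0027,0.0013,-0.0052,0,0,0,0],[0.0027,0.0013,-0.0052,0,0,0,0]]}}

```text
clock: 8.93
position: [569.2, 144.7, 128.1]
orientation: [[0.82, -0.348, 0.454], [-0.478, -0.854, 0.208], [0.315, -0.388, -0.866]]
ft_force: [-0.2, 0.5, -0.3]
finger_gap: 12.5
```

```bash
python3 - <<'E'
from h import *
todo(N+8*A,RT); ins()
E
```

```text
t 8.9333 pos [569.2 144.7 128.1] shift [ 3.9  1.4 -6. ] turn [ 0.0004 -0.0005 -0.0008] j [-0.11  0.16  2.05  0.53  0.53 -0.05] F [-0.2  0.5 -0.3] gap 12.5
N in tool (want -0.4? ,-0.7, ->8) [ 0.6 -0.2 15.3] F tool [-0.5 -0.2  0.2] T [-0.12  0.13  0.03]
```

Emit:
{"method": "move_arm", "body": {"moves": [[0.0023,0.001,-0.0043,0,0,0,0],[0.0005,0.0002,-0.0009,0,0,0,0]]}}

```text
clock: 9.1
position: [572.5, 146.4, 122.2]
orientation: [[0.821, -0.348, 0.454], [-0.477, -0.854, 0.209], [0.315, -0.388, -0.866]]
ft_force: [-21.4, -8.6, 27.0]
finger_gap: 13.2
```

```bash
python3 - <<'E'
from h import *
todo(N+8*A,RT); ins()
E
```

```text
t 9.1 pos [572.5 146.4 122.2] shift [ 0.6 -0.2 -0. ] turn [ 0.0003 -0.0005 -0.0015] j [-0.1   0.18  2.05  0.54  0.52 -0.06] F [-21.4  -8.6  27. ] gap 13.2
N in tool (want -0.4? ,-0.7, ->8) [0.6 0.  8.2] F tool [ -4.9   4.3 -34.9] T [-0.5   1.32  0.09]
```

Seated: about 35 N of contact force at the expected depth. Releasing while the nut is slack.

Emit:
{"method": "move_arm", "body": {"moves": [[-0.0004,-0.0002,0.0009,0,0,0,0],[0,0,0,0,0,0,0.6],[0,0,0,0,0,0,0.6],[0,0,0,0,0,0,0.6],[0,0,0,0,0,0,0.6],[0,0,0,0,0,0,0.6],[0,0,0,0,0,0,0.6]]}}

```text
clock: 9.68
position: [573.2, 146.0, 122.9]
orientation: [[0.82, -0.347, 0.455], [-0.477, -0.854, 0.208], [0.316, -0.388, -0.866]]
ft_force: [-0.9, 0.2, 0.5]
finger_gap: 48.4
```

```bash
python3 - <<'E'
from h import *
import nut
o=env.get_obs(); todo(N+8*A,RT); ins()
take('wrist','w4'); s,_=take('scene','s4')
p=proj('s4',N)[0].astype(int); w=load('w4')[0]; q=proj('w4',N)[0].astype(int); print(p,q)
c=lambda im,p,k,W: cv2.resize(im[max(p[1]-k,0):p[1]+k,p[0]-k:p[0]+k],(W,W),interpolation=cv2.INTER_CUBIC)
cv2.imwrite('pics/c4.png',np.hstack([c(s,p-[0,10],40,400),c(w,q,80,400)]))
Pn,Rl,a=nut.nut('w1'); R=o['orientation']; l=Rl.T@R[:,0]; tx=np.degrees(np.arctan2(l[1],l[0])); print('tool x ang',tx,'flats',np.degrees(a))
d=(np.degrees(a)-tx+30)%60-30; print('rotate about A by deg',d,'rotvec',(np.radians(d)*A).round(3))
E
```

```text
t 9.6833 pos [573.2 146.  122.9] shift [-0.2  0.1 -0.8] turn [ 0.0009  0.0009 -0.0013] j [-0.1   0.18  2.04  0.54  0.52 -0.06] F [-0.9  0.2  0.5] gap 48.4
N in tool (want -0.4? ,-0.7, ->8) [-0.5  0.2  8.6] F tool [-0.7 -0.  -0.8] T [-0.14  0.14 -0.03]
[288 196] [327 290]
w1 hull cen [0.5 0.9] circ [0.5 0.8] 19.7 flat ang deg 51 w 34.8 38.8 area 1032.5451738373854
bore 353 [ 0.1 -0.1]
tool x ang -50.84882901175901 flats 51.0
rotate about A by deg -18.151170988241006 rotvec [ 0.144  0.066 -0.274]
```

View pics/c4.png

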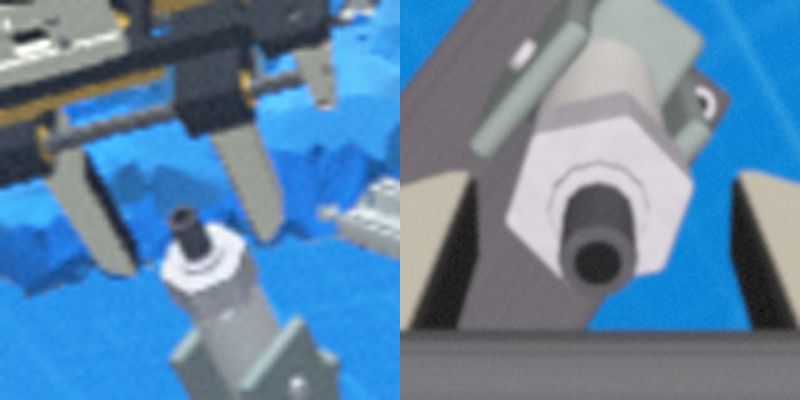

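The crop shows the bit's collar on the nut face. The nut's flats are tilted about 17-18° clockwise to the jaws, which matches the computed angle. Rotating the tool by that much before lowering over the nut.

Emit:
{"method": "move_arm", "body": {"moves": [[0,0,0,0.048,0.022,-0.091,0.65],[0,0,0,0.048,0.022,-0.091,0.65],[0,0,0,0.048,0.022,-0.091,0.65],[0,0,0,0,0,0,0.65],[0,0,0,0,0,0,0.65]]}}

```text
clock: 10.2
position: [573.2, 146.0, 122.9]
orientation: [[0.666, -0.592, 0.455], [-0.725, -0.656, 0.208], [0.175, -0.469, -0.866]]
ft_force: [0.1, -0.1, -0.9]
finger_gap: 60.6
```

```bash
cat >> h.py <<'E'
RN=Ro.from_rotvec(np.radians(-18.15)*A).as_matrix()@RT
E
python3 - <<'E'
from h import *
todo(N-15*A,RN); ins()
E
```

```text
t 10.2 pos [573.2 146.  122.9] shift [ 10.3   5.  -20.7] turn [-0.0039 -0.0012  0.0067] j [-0.1   0.18  2.04  0.54  0.52  0.26] F [ 0.1 -0.1 -0.9] gap 60.6
N in tool (want -0.4? ,-0.7, ->8) [-0.3  0.3  8.6] F tool [-0.   0.4  0.8] T [-0.09  0.15 -0.  ]
```

Emit:
{"method": "move_arm", "body": {"moves": [[0.0026,0.0012,-0.005,0,0,0,0.65],[0.0026,0.0012,-0.005,0,0,0,0.65],[0.0026,0.0012,-0.005,0,0,0,0.65],[0.0026,0.0012,-0.005,0,0,0,0.65],[0,0,0,0,0,0,0.65],[0,0,0,0,0,0,0.65]]}}

```text
clock: 10.7
position: [584.7, 151.3, 100.1]
orientation: [[0.671, -0.586, 0.454], [-0.719, -0.663, 0.208], [0.179, -0.467, -0.866]]
ft_force: [0.3, 0.6, 0.3]
finger_gap: 60.5
```

```bash
python3 - <<'E'
from h import *
todo(N-15*A,RN); ins()
E
```

```text
t 10.7 pos [584.7 151.3 100.1] shift [-1.2 -0.3  2.1] turn [ 0.0005  0.0001 -0.0012] j [-0.09  0.24  2.04  0.58  0.46  0.21] F [0.3 0.6 0.3] gap 60.5
N in tool (want -0.4? ,-0.7, ->8) [ -0.2  -0.  -17.4] F tool [-0.2 -0.6  0. ] T [-0.07  0.24 -0.02]
```

Emit:
{"method": "move_arm", "body": {"moves": [[-0.0008,-0.0003,0.0014,0,0,0,0.4],[0,0,0,0,0,0,0.3],[0,0,0,0,0,0,0.3],[0,0,0,0,0,0,0.3],[0,0,0,0,0,0,0.3],[0,0,0,0,0,0,0.3]], "squeeze": 40}}

```text
clock: 11.2
position: [583.5, 151.2, 101.5]
orientation: [[0.672, -0.585, 0.453], [-0.719, -0.663, 0.209], [0.179, -0.466, -0.866]]
ft_force: [2.1, 1.0, -4.7]
finger_gap: 33.3
```

```bash
python3 - <<'E'
from h import *
todo(N-15*A,RN); ins()
E
```

```text
t 11.2 pos [583.5 151.2 101.5] shift [ 0.1 -0.3  0.8] turn [ 0.0007 -0.0005 -0.0024] j [-0.09  0.23  2.04  0.58  0.47  0.22] F [ 2.1  1.  -4.7] gap 33.3
N in tool (want -0.4? ,-0.7, ->8) [  0.4  -0.2 -15.7] F tool [-0.2  0.3  5.2] T [-0.19 -0.01 -0.  ]
```

Nut gripped on its flats (gap 33.3, with the same offset as on the bit). Turning clockwise.

Emit:
{"method": "move_arm", "body": {"moves": [[0,0,0,0.0455,0.021,-0.0866,0.3],[0,0,0,0.0455,0.021,-0.0866,0.3],[0,0,0,0.0455,0.021,-0.0866,0.3],[0,0,0,0.0455,0.021,-0.0866,0.3],[0,0,0,0.0455,0.021,-0.0866,0.3],[0,0,0,0.0455,0.021,-0.0866,0.3]]}}

```text
clock: 11.7
position: [583.6, 151.0, 101.4]
orientation: [[0.204, -0.868, 0.453], [-0.971, -0.12, 0.209], [-0.127, -0.483, -0.867]]
ft_force: [2.1, -0.1, -1.6]
finger_gap: 33.5
```

```bash
cat >> h.py <<'E'
def tw():
    o=env.get_obs(); v=Ro.from_matrix(o['orientation']@RN.T).as_rotvec(); print('turned cw',-(v@A),'off-axis',(v-A*(v@A)).round(3),'torque about axis',o['ft_torque']@A,o['ft_torque'].round(2))
E
python3 - <<'E'
from h import *
todo(N-15*A,RN); ins(); tw()
E
```

```text
t 11.7 pos [583.6 151.  101.4] shift [-0.  -0.   0.8] turn [-0.2823 -0.1308  0.5372] j [-0.09  0.23  2.04  0.58  0.47  0.84] F [ 2.1 -0.1 -1.6] gap 33.5
N in tool (want -0.4? ,-0.7, ->8) [ -0.1  -0.3 -15.7] F tool [ 0.7 -1.   2.3] T [-0.11  0.18  0.12]
turned cw 0.6207774754967411 off-axis [0.    0.001 0.   ] torque about axis 0.12035679836352405 [-0.11  0.18  0.12]
```

Emit:
{"method": "move_arm", "body": {"moves": [[0,0,0,0.0455,0.021,-0.0866,0.3],[0,0,0,0.0455,0.021,-0.0866,0.3],[0,0,0,0.0455,0.021,-0.0866,0.3],[0,0,0,0.0455,0.021,-0.0866,0.3],[0,0,0,0.0455,0.021,-0.0866,0.3]]}}

```text
clock: 12.12
position: [583.5, 150.8, 101.4]
orientation: [[-0.257, -0.854, 0.453], [-0.9, 0.382, 0.209], [-0.352, -0.354, -0.867]]
ft_force: [0.6, 0.4, -1.8]
finger_gap: 33.3
```

```bash
python3 - <<'E'
from h import *
todo(N-15*A,RN); ins(); tw()
E
```

```text
t 12.1167 pos [583.5 150.8 101.4] shift [-0.   0.2  0.8] turn [-0.5204 -0.2405  0.9914] j [-0.09  0.23  2.04  0.58  0.47  1.36] F [ 0.6  0.4 -1.8] gap 33.3
N in tool (want -0.4? ,-0.7, ->8) [ -0.4  -0.2 -15.7] F tool [0.1 0.2 1.9] T [-0.15  0.17  0.14]
turned cw 1.1452481221288566 off-axis [-0.     0.002  0.   ] torque about axis 0.149001306305441 [-0.15  0.17  0.14]
```

Continuing in small increments until the stop shows in the torque.

Emit:
{"method": "move_arm", "body": {"moves": [[0,0,0,0.0273,0.0125,-0.052,0.3],[0,0,0,0.0273,0.0125,-0.052,0.3],[0,0,0,0,0,0,0.3]]}}

```text
clock: 12.37
position: [583.0, 150.9, 101.3]
orientation: [[-0.358, -0.817, 0.452], [-0.848, 0.487, 0.209], [-0.39, -0.309, -0.867]]
ft_force: [3.3, 0.6, -4.7]
finger_gap: 34.5
```

```bash
python3 - <<'E'
from h import *
ins(); tw()
E
```

```text
N in tool (want -0.4? ,-0.7, ->8) [ -0.5  -0.6 -15.6] F tool [ 0.2 -0.9  5.6] T [-0.65 -0.25  1.21]
turned cw 1.2645134612934763 off-axis [-0.002  0.002 -0.   ] torque about axis 1.3898179270625666 [-0.65 -0.25  1.21]
```

The axial torque jumped from 0.15 to 1.39 N m, so the nut is at its stop. Opening and retracting along the axis.

Emit:
{"method": "move_arm", "body": {"moves": [[0,0,0,0,0,0,0.65],[0,0,0,0,0,0,0.65],[0,0,0,0,0,0,0.65],[0,0,0,0,0,0,0.65],[0,0,0,0,0,0,0.65]]}}

```text
clock: 12.78
position: [583.5, 150.8, 102.0]
orientation: [[-0.356, -0.817, 0.453], [-0.849, 0.486, 0.209], [-0.391, -0.31, -0.866]]
ft_force: [-0.3, 0.1, -1.2]
finger_gap: 59.2
```

```bash
python3 - <<'E'
from h import *
todo(N+90*A,RN); tw()
E
```

```text
t 12.7833 pos [583.5 150.8 102. ] shift [-47.7 -21.8  91.2] turn [-0.5738 -0.2645  1.0936] j [-0.09  0.23  2.04  0.58  0.47  1.48] F [-0.3  0.1 -1.2] gap 59.2
turned cw 1.2630222120445014 off-axis [-0.     0.001  0.   ] torque about axis -0.026566808151335185 [-0.03  0.2   0.  ]
```

Emit:
{"method": "move_arm", "body": {"moves": [[-0.005,-0.0022,0.0092,0,0,0,0.65],[-0.009,-0.0042,0.0173,0,0,0,0.65],[-0.009,-0.0042,0.0173,0,0,0,0.65],[-0.009,-0.0042,0.0173,0,0,0,0.65],[-0.009,-0.0042,0.0173,0,0,0,0.65],[-0.009,-0.0042,0.0173,0,0,0,0.65],[0,0,0,0,0,0,0.65],[0,0,0,0,0,0,0.65]]}}

```text
clock: 13.45
position: [528.0, 125.3, 203.6]
orientation: [[-0.359, -0.817, 0.452], [-0.849, 0.487, 0.206], [-0.389, -0.31, -0.868]]
ft_force: [0.2, -0.0, -0.1]
finger_gap: 60.6
```

```bash
python3 - <<'E'
from h import *
todo(N+90*A,RN)
w,d=take('wrist','w5'); s,_=take('scene','s5')
p=proj('s5',N)[0].astype(int); q=proj('w5',N)[0].astype(int)
k=proj('s5',[483,-265,80])[0].astype(int)
c=lambda im,p,k,W: cv2.resize(im[max(p[1]-k,0):p[1]+k,p[0]-k:p[0]+k],(W,W),interpolation=cv2.INTER_CUBIC)
cv2.imwrite('pics/c5.png',np.hstack([c(s,p-[0,10],40,260),c(w,q,45,260),c(s,k,50,260)]))
for tag in('w5','s5'):
    C=cloud(tag); dd=load(tag)[1]; L=C-N; h=L@A; r=np.linalg.norm(L-h[...,None]*A,axis=2); m=(dd>0)&(r<14)&(h>8)&(h<60); print(tag,m.sum(),'top h',np.percentile(h[m],97),'head c',C[m].mean(0).round(1), 'on axis',(N+A*h[m].mean()).round(1))
E
```

```text
t 13.45 pos [528.  125.3 203.6] shift [  7.8   3.7 -10.4] turn [-0.5716 -0.2646  1.0965] j [-0.17 -0.02  2.03  0.43  0.74  1.61] F [ 0.2 -0.  -0.1] gap 60.6
w5 418 top h 27.294360364916944 head c [566.6 141.5 135.7] on axis [565.9 142.9 135.7]
s5 64 top h 27.742022648181283 head c [566.8 139.1 131.2] on axis [567.5 143.6 132.6]
```

View pics/c5.png

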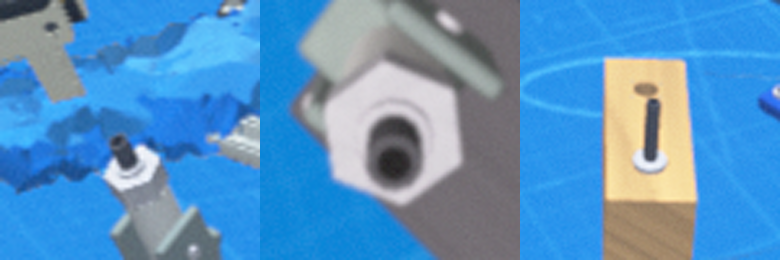

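The crop shows the bit standing in the nut with its collar on the face. The nut's flats match the turned tool, and the slim bit is still upright in its hole. Handing in.

```bash
python3 -c "
from rig import ticket; print(ticket.sign_off())"
```

```text
the job is handed in; nothing more can be done
None
```

The stout bit is seated in the collet of the dark-based fixture with its collar on the nut. The nut is turned clockwise to its stop. I handed the job in at about 13.6 s on the robot's clock.

- **Seating:** The bit met the nut with about 35 N at the expected depth, while the nut was still slack. After tightening, the head top measured 27.3 mm (wrist) and 27.7 mm (scene) above the nut face. The nominal figure is 26 mm, so both are within depth noise and the 5 mm tolerance.
- **Nut:** The gripper turned it about 1.26 rad, and the axial torque then jumped from 0.15 to 1.4 N m at the stop. I could not read the joint angle directly; the last picture shows the flats turned with the tool.
- **Slim bit and bystanders:** The last picture shows the slim bit upright in its rack hole. I did not re-measure the bystanders; the arm passed well above them and felt no unexpected contact.
- **Readings that disagreed:** The cameras differed by up to about 4 mm in y on the nut's position. I relied on the wrist camera, and the bit went in without jamming. The gripper reads about 0.7–1.4 mm too narrow on known sizes.

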